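Turn a dough stamp plate over on the turn-over stand

ROBOT

A 6-joint arm with a two-finger parallel gripper is mounted at the origin on the work surface. World frame = base frame: x ahead of the robot, y to its left, z up, the work surface at z = 0. Lengths are in mm, angles in rad, forces in N, time in s.
With the tool pointing down it reaches from about 300 to 775 mm from the base axis. Payload 14.6 kg.
Tool frame: the origin (TCP) lies at the very end of the fingers, on their centre line; the grasp point (between the pads) lies 19 mm behind it; z points along the fingers, y is the direction in which the jaws open and shut (so a half turn about z gives the same grasp; the last joint's range is limited). The gripper opens to 94 mm and grips with 3 to 60 N. Pads are 16 mm wide; open, the fingers measure 119 mm over their backs; the gripper's body (75 mm by 177 mm) begins 78 mm behind the grasp point.
Start: joints at [1.088, 0.3, 1.521, -0, 1.321, -0.067], TCP at [222.153, 503.127, 205.446] pointing down, gripper open.
Joint ranges: [-3.03, 3.03], [-0.79, 2.21], [0.23, 2.52], [-1.04, 4.18], [0, 3.07], [-2.55, 2.55]. Speed limits (rad/s): [2.22, 2.22, 2.57, 3.14, 3.14, 3.14].

INTERFACE

Orientations are given as [roll, pitch, yaw] about the fixed x, y, z axes, in that order (R = Rz(yaw) Ry(pitch) Rx(roll)).
In Python, from cell import manip gives the robot as it stands.
- The arm moves only by the shell command python3 -m inch 'ROWS' [FORCE]. ROWS is a JSON object of lists of equal length, an entry for each row: "grip": the opening, from -1 (shut) to 1 (fully open), so that 0 is half open; "travel": the shift along the world's x, y, z in cm, a list of three; "turn": the turn, a rotation vector about the world's x, y, z in degrees, a list of three. A call has 1 to 10 rows; each row is the pose to reach, as a shift and turn from the pose measured when the call began; what a row does not reach only later rows make up. A row lasts 1/8 s, in which the tool goes at most 62.5 mm and 10.7 degrees, less where a joint would pass 70% of its speed; a pose out of reach is approached as far as the arm can. A call with a gripper value outside its range is refused whole. The fingers move at their own pace and stop on an object; FORCE is the grip in N (left out, the last holds). Time passes only in rows, so rows that repeat a pose let the fingers close. It gives the time, the measured TCP pose, the force and the opening at its end, in the units of the state.
- manip.read_state(): the state, without advancing time (a new reading comes with each control period).
- manip.camera(name): name is "side" or "top" or "wrist"; returns (picture, depth): 420x560x3 uint8, red, green, blue; 420x560 float32, mm along the optical axis (not along the pixel's ray), 0 where there is no reading.
- manip.calibration(name): a dict with "fx", "fy", "cx", "cy" (pixels), "k1" (the pictures are not rectified: a ray, as slopes to the right and down, at radius r is drawn at 1 + k1 r^2 times it, then the intrinsics apply), "world_from_camera" (4x4, takes a point from camera to world coordinates). Camera axes: x right, y up, looking along -z (the intrinsics and any distortion apply to the point x, -y, -z); pixel columns grow to the right and rows downward; lengths in mm; the calibration is good to about 2 mm. A picture is of the moment at which its call begins: read the wrist's pose just before it. calibration takes no time and is no camera call; for the wrist camera it gives the pose at the moment of the call.
- manip.sign_off(): hands the job in, once; it reports no verdict.
Trained networks look in the newest picture that a camera, given by its name, has taken for a name from the list of things; names that differ only in an ending like _2 or _b are one class to them, and where a whole thing is asked for, a point or a joint stands for the part that bears it (a point fixed in the world has none). Each returns a list of dicts, best first, with "p" (0 to 1); they miss things now and then, are a little off and sometimes report something else, mostly with a low value. They report only what shows in the picture. A call takes as long as a camera call.
- manip.look_for(camera, label): "bbox" ([left, top, right, bottom] in pixels, round what is visible of it).
The state is a dict: "clock": time; "joints": joint angles; "qd": joint speeds; "effort": joint torques, N m; "eef_pos": TCP position; "eef_rot": TCP orientation; "wrist_force": force on the tool from outside, world axes, zero at the start; "moment": the same for the moment, N m; "finger_gap": finger opening in mm.
Only numpy, scipy, OpenCV 4.12 (cv2) and the standard library are available. Lean on these libraries where they do the work, as an engineer would, in place of code of your own. Each camera call takes 0.05 s, during which the arm holds its last target.

TASK

The red-backed stamp plate lies ribbed face down on the bench. Pick it up, hold it over the orange edge of the turn-over stand with a little less than half of it over the ramp, and let it drop so that it tips over the edge and comes to rest flat in the dark grey tray with its cream ribbed face up. Leave the blue-backed and yellow-backed plates where they lie.

Things in the scene. Friction and masses are not known exactly. Their poses are not given: they have to be found in the camera images.
- red_plate_center (a point): Centre (5 mm above the underside) of a loose plastic plate, 64 mm along its x, 50 mm along its y, 10 mm thick, 25 to 47 g, lying flat on the bench. Its back (+z, up at the start) is red; its other face is cream with brown ribs. Grip it across the 50 mm. Its z axis points down once it is turned over.
- turner_edge (a point): Middle of the stand's orange edge, 100 mm long along y, 125 mm over the bench; fixed. -x: ramp falling at 48 deg. +x: sheer wall, then dark grey tray, floor 7 mm over the bench, 0 to 153 mm in x, 80 mm each way in y, rim 28 mm high. A plate let go level, its x along the stand's, centre 8-24 mm past the edge (+x), underside 25-50 mm above it, tips over it and lands in the tray turned over.
- blue_plate_center (a point): centre of the blue-backed stamp plate, otherwise the same as the red-backed one (64 x 50 x 10 mm, loose, back up on the bench). To be left alone.
- yellow_plate_center (a point): centre of the yellow-backed stamp plate, otherwise the same as the red-backed one (64 x 50 x 10 mm, loose, back up on the bench). To be left alone.

How it is judged:
By the outcome, as a careful person would: the job done as asked, in the order asked, and still so for the second after the job is handed in, with the robot touching nothing.
It also fails if it takes over 35 s, if anything falls off the work surface, if the arm or the gripper's body presses on something with over 40 N, if the wrist force passes 120 N, or if a joint passes its speed limit or range.

## Working session

There is one attempt and no reset: what is moved stays moved. The work goes in short steps, Python scripts to look and compute and a shell command to move; the robot and the scene stay as the last step left them, time stands still between calls to the robot, and variables do not carry over. Pictures are saved under pics/ and viewed, and the job is handed in when it is done.

```bash
mkdir -p pics; ls
python3 - <<'E'
from cell import manip
import cv2
s=manip.read_state(); print(s)
for n in ["top","side"]:
    p,d=manip.camera(n); cv2.imwrite(f"pics/{n}0.png",p[:,:,::-1])
    import numpy as np; np.savez(f"pics/{n}0.npz",p=p,d=d)
    c=manip.calibration(n); print(n,c)
    for l in ["red_plate_center","turner_edge","blue_plate_center","yellow_plate_center"]:
        print(l,manip.look_for(n,l)[:2])
E
```

```text
pics
{'clock': 0.0, 'joints': array([ 1.08839733e+00,  3.00492291e-01,  1.52157739e+00, -6.34182579e-06,
        1.32070926e+00, -6.65920166e-02]), 'qd': array([-5.87166514e-05,  5.95737633e-05,  6.19240957e-04, -8.61123195e-04,
        3.89722733e-04, -9.49252285e-06]), 'effort': array([ 9.89404543e-04, -5.31797469e+01, -3.52739453e+01,  7.08928448e-02,
        2.43160373e-02, -1.15025359e-04]), 'eef_pos': array([222.03773058, 502.89986982, 204.87627059]), 'eef_rot': array([-3.14040858e+00, -7.28103431e-05,  2.72578721e+00]), 'wrist_force': array([-0.12232415,  1.08100298,  0.15238974]), 'moment': array([ 0.01694324, -0.02269299,  0.02828212]), 'finger_gap': 93.57825653767355}
top {'fx': 519.4029877043552, 'fy': 519.4029877043552, 'cx': 285.1353053529927, 'cy': 214.56080702144462, 'k1': -0.1346006573386623, 'world_from_camera': array([[ 1.35539914e-02,  9.97296905e-01, -7.22161569e-02,
         4.73102908e+02],
       [-9.99887175e-01,  1.30506239e-02, -7.43760678e-03,
         2.55976426e+01],
       [-6.47503631e-03,  7.23088184e-02,  9.97361273e-01,
         1.09539151e+03],
    
[... 381 characters left out ...]
2565467, 'cy': 205.19067445871656, 'k1': -0.08888239086820898, 'world_from_camera': array([[ 9.82598855e-01,  1.23869512e-01, -1.38404603e-01,
         4.41748222e+02],
       [-1.84447686e-01,  5.62970404e-01, -8.05632283e-01,
        -6.20021234e+02],
       [-2.18755827e-02,  8.17141767e-01,  5.76021519e-01,
         5.85533193e+02],
       [ 0.00000000e+00,  0.00000000e+00,  0.00000000e+00,
         1.00000000e+00]])}
red_plate_center [{'bbox': [206.1, 244.8, 246.3, 268.7], 'p': 0.82}]
turner_edge [{'bbox': [227.4, 290.0, 420.0, 419.3], 'p': 0.86}]
blue_plate_center [{'bbox': [220.2, 183.9, 243.0, 200.9], 'p': 0.62}]
yellow_plate_center [{'bbox': [300.8, 201.9, 343.5, 225.9], 'p': 0.65}]
```

View pics/top0.png

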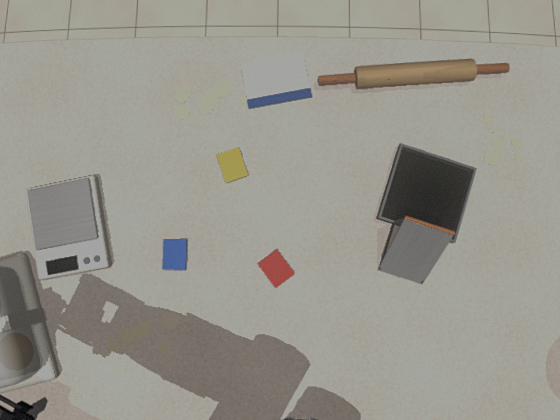

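View pics/side0.png

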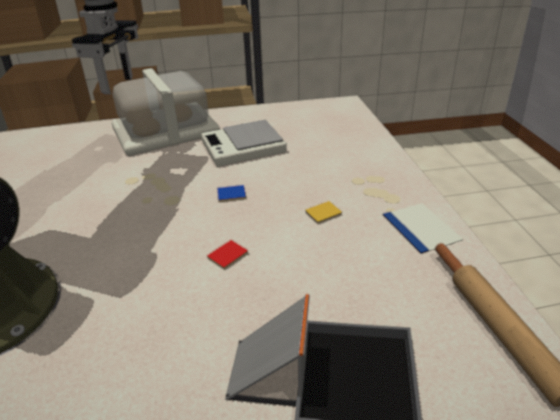

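The top view shows red at (276,268), blue (175,254), yellow (232,165), and the stand's orange edge around (430,225), with its tray up (+x) and its ramp down. I'll measure these by colour segmentation plus depth.

```bash
cat > h.py <<'E'
import numpy as np, cv2
from cell import manip
def ray(c,uv):
    K=np.array([[c['fx'],0,c['cx']],[0,c['fy'],c['cy']],[0,0,1]])
    n=cv2.undistortPoints(np.asarray(uv,float).reshape(-1,1,2),K,np.array([c['k1'],0,0,0.])).reshape(-1,2)
    return np.c_[n[:,0],-n[:,1],-np.ones(len(n))]
def at_z(c,uv,z):
    T=c['world_from_camera'];r=ray(c,uv)@T[:3,:3].T;o=T[:3,3]
    return o+r*((z-o[2])/r[:,2])[:,None]
def at_d(c,uv,d):
    T=c['world_from_camera'];return (ray(c,uv)*np.asarray(d)[:,None])@T[:3,:3].T+T[:3,3]
def rect(c,mask,z):
    n,l,st,_=cv2.connectedComponentsWithStats(mask.astype(np.uint8))
    k=1+np.argmax(st[1:,4]); v,u=np.nonzero(l==k)
    P=at_z(c,np.c_[u,v],z)[:,:2]
    return st[k],cv2.minAreaRect(P.astype(np.float32)),P
E
python3 - <<'E'
from h import *
for n in ["top","side"]:
    f=np.load(f"pics/{n}0.npz");p,d=f['p'].astype(int),f['d'];c=manip.calibration(n)
    r,g,b=p[...,0],p[...,1],p[...,2]
    M=dict(red=(r>g+80)&(abs(g-b)<35),blue=(b>r+60)&(b>g+40),yel=(r>b+70)&(g>b+50))
    for k,m in M.items():
        m=m.copy()
        if n=='top':
            m[:140]=0
            if k=='red': m[:,350:]=0
        else:
            m[:180]=0;m[280:]=0
            if k=='blue':m[:,370:]=0
            else: m[:,400:]=0
            if k=='red': m[:,290:]=0
        print(n,k,rect(c,m,10)[:2])
    m=(r>g+45)&(g>b+5)
    m[:, :(380 if n=='top' else 290)]=0
    if n=='top': m[:200]=0;m[250:]=0
    else: m[:290]=0;m[390:]=0;m[:,320:]=0
    st,R,P=rect(c,m,125); print(n,'edge',st,R)
    nn,l,s2,_=cv2.connectedComponentsWithStats(m.astype(np.uint8));k=1+np.argmax(s2[1:,4]);v,u=np.nonzero(l==k)
    Q=at_d(c,np.c_[u,v],d[v,u]);print('depth med',np.median(Q,0));A=Q[np.argmax(Q[:,1])],Q[np.argmin(Q[:,1])];print(A)
    if n=='top':
        m=(r<70)&(g<70)&(b<75);m[:140]=0;m[250:]=0;m[:,:370]=0;m[:,490:]=0
        print('tray',rect(c,m,20)[:2])
E
```

```text
top red (array([258, 250,  36,  37, 671], dtype=int32), ((439.37701416015625, 52.189544677734375), (61.22046661376953, 47.10811233520508), 37.6937141418457))
top blue (array([163, 240,  23,  30, 658], dtype=int32), ((464.57037353515625, 266.12884521484375), (61.058162689208984, 46.94113540649414), 1.29120934009552))
top yel (array([217, 148,  31,  35, 660], dtype=int32), ((655.9874877929688, 148.0829620361328), (62.117576599121094, 48.06173324584961), 20.08224868774414))
top edge [405 217  50  17 110] ((527.123046875, -240.07449340820312), (98.6143569946289, 4.222607135772705), 72.47067260742188)
depth med [ 527.24717231 -236.02063261  125.05148609]
(array([ 473.10290768,   25.59764263, 1095.39150729]), array([ 512.55190688, -287.08435988,  125.31029932]))
tray (array([ 382,  147,   92,  103, 5082], dtype=int32), ((571.1511840820312, -256.0875244140625), (160.30426025390625, 218.21514892578125), 72.9426040649414))
side red (array([208, 241,  39,  26, 540], dtype=int32), ((441.25054931640625, 51.88471984863281), (62.68815231323242, 49.4918327331543), 37.6309700012207))
side blue (array([218, 186,  27,  13, 283], dtype=int32), ((467.5685119628906, 264.531494140625), (46.17359161376953, 59.91177749633789), 89.12538146972656))
side yel (array([306, 201,  35,  20, 412], dtype=int32), ((657.7262573242188, 146.97169494628906), (64.681396484375, 51.53314971923828), 19.902694702148438))
side edge [299 294  10  61 219] ((527.9260864257812, -240.5399932861328), (100.22652435302734, 4.732419490814209), 72.86000061035156)
depth med [ 526.4636455  -244.1823661   123.78273426]
(array([ 541.89327129, -192.05690209,  124.51843628]), array([ 515.44903759, -286.83890262,  124.31482847]))
```

Red centre is about (440.3, 52.0) with its long axis at 37.7°. The two cameras agree to 2 mm. The edge middle is (527.5, -240.3), with stand +x at -17.4°. Tool yaw has to go from 156.2° to 217.7° (turn +61.5°), which puts q6 near -2.1.

```bash
python3 -m inch '{"grip":[1,1,1,1,1,1,1,1,1,1],"travel":[[21.8,-45.1,-10.5],[21.8,-45.1,-10.5],[21.8,-45.1,-10.5],[21.8,-45.1,-10.5],[21.8,-45.1,-10.5],[21.8,-45.1,-10.5],[21.8,-45.1,-10.5],[21.8,-45.1,-10.5],[21.8,-45.1,-10.5],[21.8,-45.1,-10.5]],"turn":[[0,0,61.5],[0,0,61.5],[0,0,61.5],[0,0,61.5],[0,0,61.5],[0,0,61.5],[0,0,61.5],[0,0,61.5],[0,0,61.5],[0,0,61.5]]}' 15
```

```text
clock: 1.75
eef_pos: [440.7, 49.6, 99.8]
eef_rot: [3.141, -0.001, -2.488]
wrist_force: [-0.1, 0.2, 0.1]
finger_gap: 94.2
```

Run:
```python
from h import *
s=manip.read_state();print(s['clock'],s['eef_pos'],np.degrees(s['eef_rot']),s['joints'])
c=manip.calibration('wrist');p,d=manip.camera('wrist');cv2.imwrite('pics/w1.png',p[:,:,::-1])
p=p.astype(int);r,g,b=p[...,0],p[...,1],p[...,2]
print(rect(c,(r>g+80)&(abs(g-b)<40),10)[:2])
```

```text
1.75 [440.6687991   49.59143148  99.76148435] [ 1.79977346e+02 -5.50604173e-02 -1.42570742e+02] [ 2.95838167e-02  1.91962732e-01  1.92451159e+00 -2.80945598e-04
  1.02612933e+00 -2.19433042e+00]
(array([288, 182,  23,   9,  89], dtype=int32), ((412.19256591796875, 46.78312683105469), (6.038475036621094, 16.492372512817383), 37.50392532348633))
```

View pics/w1.png

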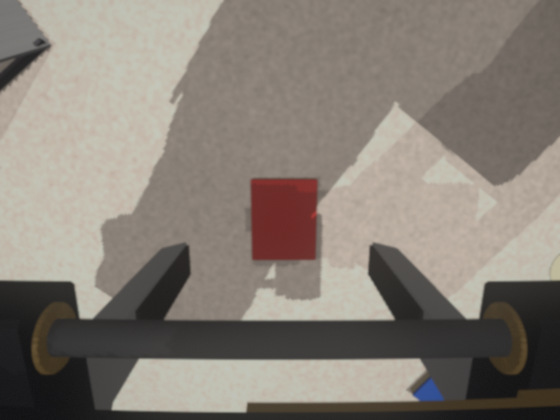

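The wrist view shows the red plate at (251–318, 178–260), square to the jaws and partly in shadow. I'll re-measure with a threshold that tolerates shadow.

Run:
```python
from h import *
c=manip.calibration('wrist');p=cv2.imread('pics/w1.png')[:,:,::-1].astype(int);r,g,b=p[...,0],p[...,1],p[...,2]
print(rect(c,(r>2*g)&(r>2*b),10)[:2])
print(manip.read_state()['eef_pos'],manip.look_for('wrist','red_plate_center'))
```

```text
(array([ 252,  180,   65,   79, 4934], dtype=int32), ((439.6023864746094, 55.309974670410156), (61.62956619262695, 48.26266860961914), 37.55421447753906))
[440.21950538  51.12467539 100.1296664 ] [{'bbox': [246.9, 177.4, 318.2, 257.0], 'p': 0.93}]
```

```bash
python3 -m inch '{"grip":[1,1,1,1,1,1],"travel":[[0,0.1,-4],[0,0.1,-7],[0,0.1,-8.5],[0,0.1,-9.7],[0,0.1,-9.7],[0,0.1,-9.7]],"turn":[[0,0,0.1],[0,0,0.1],[0,0,0.1],[0,0,0.1],[0,0,0.1],[0,0,0.1]]}' 15
python3 - <<'E'
from h import *
s=manip.read_state();print(s['clock'],s['eef_pos'],np.degrees(s['eef_rot']))
p,d=manip.camera('wrist');cv2.imwrite('pics/w2.png',p[:,:,::-1])
E
```

```text
clock: 2.6
eef_pos: [440.5, 53.2, 4.1]
eef_rot: [-3.141, 0.001, -2.483]
wrist_force: [-0.3, -0.5, 1.1]
finger_gap: 94.4
2.6 [440.49097805  53.21518303   4.12698114] [-1.79974903e+02  4.43258066e-02 -1.42284488e+02]
```

View pics/w2.png

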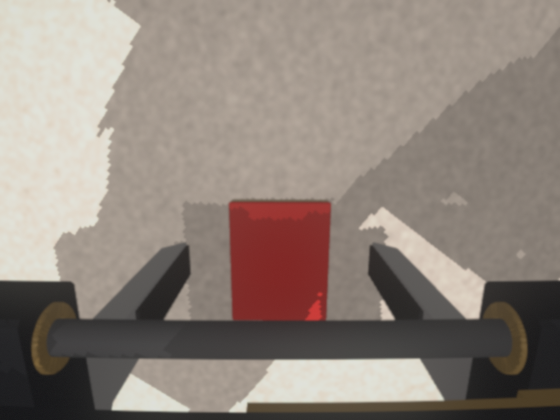

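The plate, at columns 230–330, sits centred between the fingers (188–370). Closing.

```bash
python3 -m inch '{"grip":[-0.1,-0.1,-0.1,-0.1,-0.1,-0.1,-0.1,-0.1],"travel":[[0,0,-0.1],[0,0,-0.1],[0,0,-0.1],[0,0,-0.1],[0,0,-0.1],[0,0,-0.1],[0,0,-0.1],[0,0,-0.1]],"turn":[[0,0,0],[0,0,0],[0,0,0],[0,0,0],[0,0,0],[0,0,0],[0,0,0],[0,0,0]]}' 15
```

```text
clock: 3.65
eef_pos: [440.5, 53.2, 3.1]
eef_rot: [-3.141, 0.001, -2.483]
wrist_force: [-0.7, 0.1, -0.2]
finger_gap: 49.4
```

```bash
python3 -m inch '{"grip":[-0.2,-0.2,-0.2,-0.2,-0.2,-0.2,-0.2,-0.2],"travel":[[0,0,1],[0,0,4],[0,0,8],[0,0,12],[0,0,16],[0,0,20],[0,0,20],[0,0,20]],"turn":[[0,0,0],[0,0,0],[0,0,0],[0,0,0],[0,0,0],[0,0,0],[0,0,0],[0,0,0]]}' 15
python3 - <<'E'
from h import *
s=manip.read_state();print(s['clock'],s['eef_pos'],np.degrees(s['eef_rot']))
c=manip.calibration('wrist');p,d=manip.camera('wrist');cv2.imwrite('pics/w3.png',p[:,:,::-1])
p,d=manip.camera('side');cv2.imwrite('pics/s3.png',p[:,:,::-1])
E
```

```text
clock: 4.65
eef_pos: [440.1, 53.1, 202.7]
eef_rot: [-3.141, 0.0, -2.483]
wrist_force: [-1.0, -0.2, -0.1]
finger_gap: 49.7
4.65 [440.09419365  53.13445692 202.71801678] [-1.79988524e+02  2.04734143e-02 -1.42288494e+02]
```

View pics/w3.png

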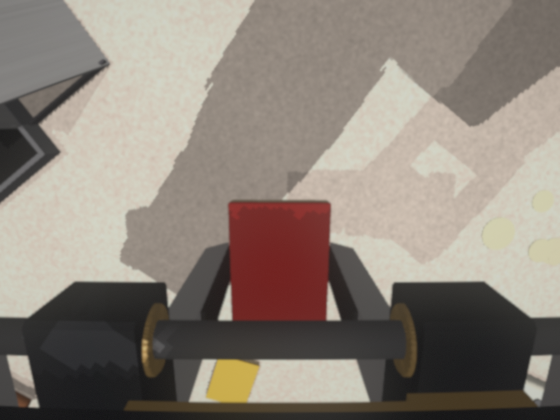

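View pics/s3.png

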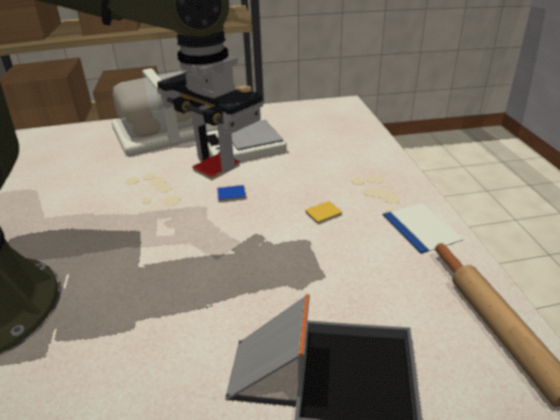

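The plate is held level and at the same place in the wrist view as before the lift (top edge at row 201), so it didn't slip. Now to the stand: target TCP is (542.8, -245.1), 16 mm past the edge, with yaw turned -55.1°.

```bash
python3 -m inch '{"grip":[-0.2,-0.2,-0.2,-0.2,-0.2,-0.2,-0.2,-0.2,-0.2,-0.2],"travel":[[0.7,-2,0],[2,-6,0],[3.5,-10,0],[5,-14.5,0],[6.5,-19,0],[8,-23,0],[9.3,-27,0],[10.3,-29.8,0],[10.3,-29.8,0],[10.3,-29.8,0]],"turn":[[0,0,-4],[0,0,-12],[0,0,-20],[0,0,-28],[0,0,-36],[0,0,-44],[0,0,-51],[0,0,-55],[0,0,-55],[0,0,-55]]}' 15
python3 - <<'E'
from h import *
s=manip.read_state();print(s['clock'],s['eef_pos'],np.degrees(s['eef_rot']))
for n in ['wrist','side','top']:
    p,d=manip.camera(n);cv2.imwrite(f'pics/{n}4.png',p[:,:,::-1])
E
```

```text
clock: 6.0
eef_pos: [542.6, -244.1, 201.4]
eef_rot: [3.141, -0.002, 2.841]
wrist_force: [-0.4, 0.9, -0.0]
finger_gap: 49.9
6.0 [ 542.63202008 -244.08018457  201.43005831] [ 1.79943242e+02 -1.19712545e-01  1.62787705e+02]
```

View pics/wrist4.png

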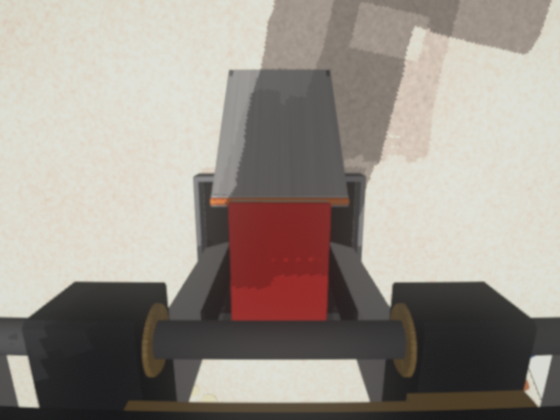

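View pics/side4.png

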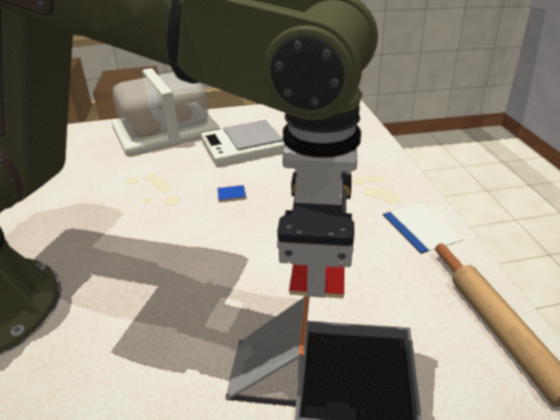

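The wrist view shows the orange edge at row 201, columns 211–348, centred on the plate (229–330) and parallel to its edge. I'll check the offset along stand x with the wrist camera: plate far edge against stand edge.

Run:
```python
from h import *
c=manip.calibration('wrist');s=manip.read_state();print(s['eef_pos'],s['clock'])
e=at_z(c,[[212,201],[348,201],[279.5,201]],125);print(e)
ux=np.array([np.cos(np.radians(-17.4)),np.sin(np.radians(-17.4))])
t=s['eef_pos'];print('tcp past edge',(t[:2]-e[2,:2])@ux)
# in w3 the plate's far top edge row ~201.5 relative to the TCP
f=at_z(c,[[230,201.5],[330,201.5]],t[2]+7);print(f,'far edge rel edge',(f[:,:2]-e[2,:2])@ux,'rel tcp',(f[:,:2]-t[:2])@ux)
```

```text
[ 542.89338622 -243.94089193  202.23557595] 6.15
[[ 513.95005805 -285.14886077  125.        ]
 [ 542.83148014 -191.58092493  125.        ]
 [ 528.2987172  -238.72087292  125.        ]]
tcp past edge 15.487820384225003
[[ 504.89867096 -256.67419466  209.23557595]
 [ 519.13114439 -210.56503294  209.23557595]] far edge rel edge [-16.96049225 -17.16781238] rel tcp [-32.44831264 -32.65563276]
```

All consistent: the plate centre is about 15 mm past the edge. Lower 3.7 cm, which leaves the underside about 37 mm above the edge.

```bash
python3 -m inch '{"grip":[-0.2,-0.2,-0.2,-0.2,-0.2,-0.2],"travel":[[0,-0.1,-1.5],[0,-0.1,-3],[0,-0.1,-3.7],[0,-0.1,-3.7],[0,-0.1,-3.7],[0,-0.1,-3.7]],"turn":[[0,0,0],[0,0,0],[0,0,0],[0,0,0],[0,0,0],[0,0,0]]}' 15
python3 - <<'E'
from h import *
s=manip.read_state();print(s['clock'],s['eef_pos'],np.degrees(s['eef_rot']),s['qd'])
p,d=manip.camera('side');cv2.imwrite('pics/side5.png',p[250:,150:450,::-1].repeat(2,0).repeat(2,1))
E
```

```text
clock: 6.9
eef_pos: [543.1, -245.0, 165.7]
eef_rot: [3.141, 0.0, 2.841]
wrist_force: [0.5, 0.9, -0.3]
finger_gap: 49.8
6.9 [ 543.07084094 -245.04494697  165.68939499] [1.79971362e+02 3.37955036e-03 1.62798261e+02] [ 7.01714143e-06  2.26120270e-04  2.46398112e-03 -8.70528554e-04
 -7.37510552e-04  6.64636476e-06]
```

View pics/side5.png

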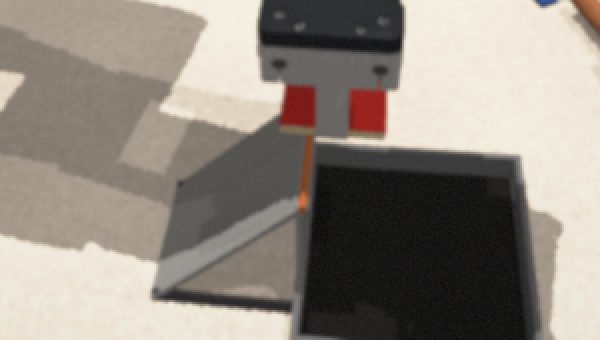

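The plate is level above the edge, with the smaller part on the ramp side. Releasing.

```bash
python3 -m inch '{"grip":[1,1,1,1,1,1,1,1],"travel":[[0,0,0],[0,0,0],[0,0,0],[0,0,0],[0,0,0],[0,0,0],[0,0,0],[0,0,0]],"turn":[[0,0,0],[0,0,0],[0,0,0],[0,0,0],[0,0,0],[0,0,0],[0,0,0],[0,0,0]]}'
python3 - <<'E'
from h import *
p,d=manip.camera('side');cv2.imwrite('pics/side6.png',p[:,:,::-1])
E
```

```text
clock: 7.95
eef_pos: [543.0, -245.0, 165.7]
eef_rot: [3.141, -0.0, 2.841]
wrist_force: [-0.4, -1.2, 0.2]
finger_gap: 93.9
```

View pics/side6.png

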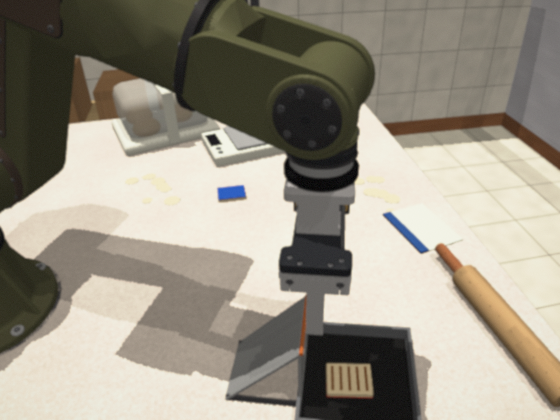

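The plate lies ribbed face up in the tray at (350,380). I'll raise the arm clear and swing it aside, then check that the plate is flat and the other plates haven't moved.

```bash
python3 -m inch '{"grip":[1,1,1,1,1,1,1,1,1,1],"travel":[[0,0,3],[0,0,7],[0,0,10],[0,3,10],[-3,8,10],[-6,13,10],[-8,17,10],[-10,20,10],[-10,20,10],[-10,20,10]],"turn":[[0,0,0],[0,0,0],[0,0,0],[0,0,0],[0,0,0],[0,0,0],[0,0,0],[0,0,0],[0,0,0],[0,0,0]]}'
python3 - <<'E'
from h import *
S={}
for n in ["top","side"]:
    p,d=manip.camera(n);cv2.imwrite(f'pics/{n}7.png',p[:,:,::-1]);c=manip.calibration(n)
    p=p.astype(int);r,g,b=p[...,0],p[...,1],p[...,2]
    m=(r>110)&(r>b+25)
    if n=='top': m[:150]=0;m[215:]=0;m[:,:385]=0;m[:,470:]=0
    else: m[:355]=0;m[405:]=0;m[:,:318]=0;m[:,405:]=0
    m=cv2.morphologyEx(m.astype(np.uint8),cv2.MORPH_CLOSE,np.ones((5,5)))
    st,R,P=rect(c,m,17);print(n,st,R)
    v,u=np.nonzero(m);q=at_d(c,np.c_[u,v],d[v,u]);q=q[d[v,u]>0]
    A=np.c_[q[:,:2]-q[:,:2].mean(0),np.ones(len(q))];print('z plane (slopes,z)',np.linalg.lstsq(A,q[:,2],rcond=None)[0])
    for k,m in dict(blue=(b>r+60)&(b>g+40),yel=(r>b+70)&(g>b+50)).items():
        m=m.copy()
        if n=='top': m[:140]=0;m[:,300:]=0
        else: m[:180]=0;m[280:]=0;m[:,370:]=0
        print(n,k,rect(c,m,10)[1])
E
```

```text
clock: 9.25
eef_pos: [443.4, -45.4, 265.8]
eef_rot: [3.141, 0.0, 2.841]
wrist_force: [0.4, -0.0, -0.6]
finger_gap: 94.2
top [413 182  30  33 670] ((587.5206909179688, -265.78033447265625), (50.78911590576172, 62.51203155517578), 75.99371337890625)
z plane (slopes,z) [-3.26606780e-04 -1.75926094e-02  1.73301847e+01]
top blue ((464.5702819824219, 266.1331481933594), (61.06302261352539, 46.94569778442383), 1.2977204322814941)
top yel ((656.22705078125, 147.83567810058594), (62.53643035888672, 48.33400344848633), 19.694238662719727)
side [ 326  363   47   33 1450] ((588.440673828125, -266.0204162597656), (52.81676483154297, 64.81128692626953), 76.47254943847656)
z plane (slopes,z) [ 3.95424005e-03 -1.55085445e-02  1.57657751e+01]
side blue ((467.7629089355469, 264.7993469238281), (60.228206634521484, 47.006961822509766), 0.2778180241584778)
side yel ((657.8743896484375, 147.2021484375), (65.20120239257812, 52.118995666503906), 20.59767723083496)
```

View pics/top7.png

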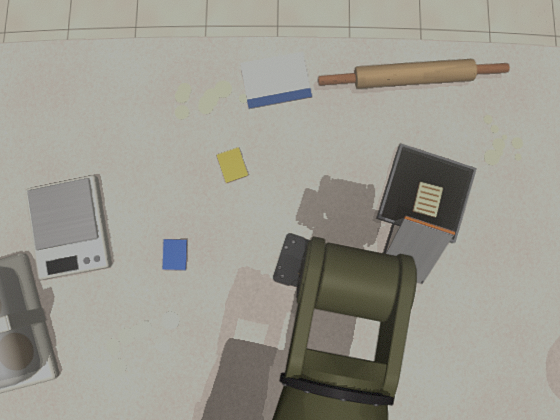

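View pics/side7.png

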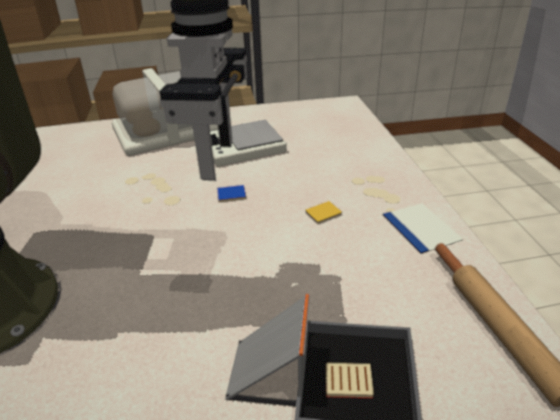

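The plate is flat in the tray, cream ribbed face up, at (428,198) in the top view and (350,380) in the side view. Its top is at about z = 17 mm and its tilt about 1°. The other plates are unmoved and the arm is clear.

```bash
python3 -c "
from cell import manip
print(manip.sign_off())"
```

```text
the job is handed in; nothing more can be done
None
```

The red-backed plate is now lying flat in the dark grey tray with its cream ribbed face up, and I have handed the job in at about 9.4 s. I gripped it across the 50 mm and held it level with its centre about 15–16 mm past the orange edge, its underside about 37 mm above it. When I let go, it tipped over the edge into the tray.

**Last checks:**
- **Plate:** the top and side cameras both put it at about (588, -266). Its upper face is 16–17 mm above the bench (17 mm expected), and it is tilted about 1°, which is within the noise of the depth readings.
- **Other plates:** the blue and yellow plates measured within 0.5 mm of where they started, comparing each camera with its own first picture.
- **Arm:** it is clear of everything with the gripper open, and the forces I read after each move stayed around 1 N.

No check failed. The cameras disagreed only by 1–3 mm on positions, about what the calibration allows.

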